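Slide the chopping board out over the scrap pan

ROBOT

A 7-joint arm with a two-finger parallel gripper is mounted at the origin on the work surface. World frame = base frame: x ahead of the robot, y to its left, z up, the work surface at z = 0. Lengths are in mm, angles in rad, forces in N, time in s.
With the tool pointing down it reaches from about 400 to 875 mm from the base axis. Payload 19.3 kg.
Tool frame: the origin (TCP) lies at the very end of the fingers, on their centre line; the grasp point (between the pads) lies ctrl.hold_point_z behind it (ctrl.hold_point_z is the distance from the TCP to the grasp point, in mm); z points along the fingers, y is the line along which they close (so a half turn about z gives the same grasp; the last joint's range is limited). The gripper opens to 85 mm and grips with 20 to 120 N. Pads are 22 mm wide; open, the fingers measure 114 mm over their backs; the gripper's body (76 mm by 85 mm) begins 54 mm behind the grasp point. The pads swing forward as they close: fully open they stand 13 mm farther back than shut.
Start: joints at [-1.376, 0.521, -0.036, 1.599, 0.021, 1.021, -0.113], TCP at [163.592, 603.202, 231.291] pointing down, gripper open.
Joint ranges: [-2.91, 2.91], [-0.3, 2.13], [-1.5, 1.42], [0.17, 2.43], [-1.26, 4.41], [0.16, 1.93], [-2.52, 2.52]. Speed limits (rad/s): [1.89, 1.89, 2.39, 2.39, 3.01, 3.01, 3.01].

INTERFACE

Orientations are given as [roll, pitch, yaw] about the fixed x, y, z axes, in that order (R = Rz(yaw) Ry(pitch) Rx(roll)).
In Python, from rig import observe, snapshot, ctrl gives the robot as it stands. The module is installed in compiled form; this text tells all that it offers.
- The arm moves only by the tool arm_command, never from a script. Its argument "commands" is a list of rows, each a list of 4 numbers: the shift along the tool's x, y, z in units of 0.02 m (1.0 is 0.02 m), then the turn about the tool's z in units of 0.12 rad (1.0 is 0.12 rad). A call has exactly 5 rows; each row shifts and turns the commanded pose from where the row before left it, along the tool's axes as they then stand; what a row does not reach is not made up. A row lasts 1/10 s, in which the tool goes at most 50 mm and 8.59 degrees, less where a joint would pass 70% of its speed; a pose out of reach is approached as far as the arm can. A call with a number of a shift or a turn outside -1 to 1 is refused whole. A call with a gripper value outside its range is refused whole. "gripper" is the opening, from 0 (shut) to 1 (fully open), set as the call begins (left out, the last holds). The fingers move at their own pace and stop on an object; the grip force is fixed at half the most. Time passes only in rows, so rows that do not move let the fingers close, or fill a call up. It gives the time, the measured TCP pose, the force, the opening and the grip force at its end, in the units of the state.
- observe(): the state, without advancing time (a new reading comes with each control period).
- snapshot(name): name is "scene" or "top" or "wrist"; returns a dict with "color" (420x560x3 uint8, red, green, blue), "intrinsics" (3x3 intrinsics, pixels), "camera_from_world" (4x4, takes a point from world to camera coordinates); the wrist camera has in their place "mount" (4x4, takes a point from camera to tool coordinates, whose origin is the TCP and whose axes are the flange's). Camera axes: x right, y up, looking along -z (the intrinsics and any distortion apply to the point x, -y, -z); pixel columns grow to the right and rows downward; lengths in mm; the calibration is good to about 2 mm. A picture is of the moment at which its call begins: read the wrist's pose just before it. There is no depth.
- ctrl.close_job(): hands the job in; it is judged then, once.
The state is a dict: "time": time; "joints": joint angles; "dq": joint speeds; "joint_torque": joint torques, N m; "ee_pos": TCP position; "orientation": TCP orientation; "ft_force": force on the tool from outside, world axes, zero at the start; "wrist_torque": the same for the moment, N m; "width": finger opening in mm; "grasp_force": force on a finger pad.
Only numpy, scipy, OpenCV 4.12 (cv2) and the standard library are available. Lean on these libraries where they do the work, as an engineer would, in place of code of your own. Each camera call takes 0.05 s, during which the arm holds its last target. There are 200 camera calls.

TASK

Push the green chopping board flat across the steel stand, towards the scrap pan, until its long edge sticks out 4 cm past the edge of the stand and is square to it, so that peelings can be scraped into the pan. Slide it with the fingertips only: do not pick it up or tip it. Leave the pan, the spice tin, the sauce bottle and the lunch tray where they are.

Things in the scene. Friction and masses are not known exactly. Their poses are not given: they have to be found in the camera images.
- stand: low bench stand of folded stainless sheet, fixed to the counter, 320 x 320 mm and 80 mm high with a flat smooth top (no raised rim), on four legs. Origin: centre of its underside on the counter; the top is at z = 0.08. x and y run along its sides; -y points to the side where the scrap pan stands.
- stand_edge (a point): middle of the stand's top edge on the pan's side (at x = 0, y = -0.16, z = 0.08 in the stand's frame), axes as the stand's: -y points out over the pan.
- board: green plastic chopping board, 210 mm (its x) by 150 mm (its y) and 8 mm thick, about 0.24 kg, lying loose and flat on the stand, at first wholly on it and a little crooked (up to 0.2 rad). An 18 mm hanging hole goes through one corner (at x = -0.085, y = 0.055). Origin: centre of its underside; x along its long side, -y towards the pan. It slides easily when pushed at the far long edge and swings square to a pair of fingertips that push it there.
- board_edge (a point): middle of the board's long lower edge that faces the pan (at x = 0, y = -0.075, z = 0 in the board's frame), axes as the board's. How far it lies past stand_edge along the stand's -y is the overhang.
- pan: open stainless food pan for scraps, 265 mm (x) by 162 mm (y) over its rim and 65 mm high, loose on the counter close beside the stand, its rim 15 mm lower than the stand's top, with carrot and cucumber ends in it. Origin: centre of its underside. To be left alone.
- tin: spice tin with a red lid, 50 mm diameter, 48 mm high, loose on the stand in its corner at +x, +y, behind the board. Origin: centre of its underside. To be left alone.
- bottle: cream sauce bottle with a red nozzle, 58 mm diameter, 180 mm high, loose on the counter beyond the stand's side away from the pan, or changed about with the tray. Origin: centre of its underside. To be left alone.
- tray: empty black and red lunch tray, about 210 by 145 mm and 31 mm high, loose on the counter on the far side of the pan, or changed about with the bottle. Origin: centre of its underside. To be left alone.

How it is judged:
By the outcome, as a careful person would: the job done as asked, in the order asked, and still so for the second after the job is handed in, with the robot touching nothing.
It also fails if it takes over 38 s, if anything falls off the work surface, if the arm or the gripper's body presses on something with over 40 N, if the wrist force passes 120 N, or if a joint passes its speed limit or range.

## Working session

There is one attempt and no reset: what is moved stays moved. The work goes in short steps, Python scripts to look and compute and a tool call to move; the robot and the scene stay as the last step left them, time stands still between calls to the robot, and variables do not carry over. Pictures are saved under pics/ and viewed, at most 10 in all, crops included, and the job is handed in when it is done.

Besides the shell and the picture viewer there is one more tool, called after ">>>" as name(argument=value, ...) on one line, values as JSON. arm_command: Moves the arm, as the interface text tells. Its arguments: {"type":"object","properties":{"commands":{"type":"array","items":{"type":"array","items":{"type":"number"}}},"gripper":{"type":"number"}},"required":["commands"]}

```bash
mkdir -p pics; python3 - <<'E'
from rig import observe, snapshot, ctrl
import cv2, pickle
s=observe(); print({k:s[k] for k in ('time','ee_pos','orientation','width','ft_force')}, ctrl.hold_point_z)
for n in ('top','scene'):
    d=snapshot(n); pickle.dump(d,open(n+'.pkl','wb')); cv2.imwrite(f'pics/{n}0.png',d['color'][...,::-1])
    print(n,d['intrinsics'],d['camera_from_world'], d.keys())
E
```

```text
{'time': 0.0, 'ee_pos': array([163.53067511, 602.89043814, 230.73919785]), 'orientation': array([-3.14050226e+00,  1.07634304e-04,  2.87682299e+00]), 'width': 85.15646491249228, 'ft_force': array([-0.31299025,  0.15640731, -0.3080349 ])} 18.700000000000003
top [[493.7547009    0.         281.40350327]
 [  0.         493.7547009  208.61950971]
 [  0.           0.           1.        ]] [[-9.69470279e-03 -9.99952171e-01  1.29149907e-03  4.19110563e+00]
 [ 9.77933826e-01 -9.21166739e-03  2.08711709e-01 -5.68621451e+02]
 [-2.08689830e-01  3.28639862e-03  9.77976357e-01 -1.61412339e+03]
 [ 0.00000000e+00  0.00000000e+00  0.00000000e+00  1.00000000e+00]] dict_keys(['color', 'intrinsics', 'camera_from_world'])
scene [[398.81578509   0.         276.73636886]
 [  0.         398.81578509 210.47613525]
 [  0.           0.           1.        ]] [[-6.36352080e-01  7.71361081e-01  7.62321797e-03  3.60642307e+02]
 [-4.02577456e-01 -3.40512921e-01  8.49695441e-01  1.40215527e+02]
 [ 6.58017798e-01  5.37636526e-01  5.27218687e-01 -1.71878345e+03]
 [ 0.00000000e+00  0.00000000e+00  0.00000000e+00  1.00000000e+00]] dict_keys(['color', 'intrinsics', 'camera_from_world'])
```

View pics/top0.png

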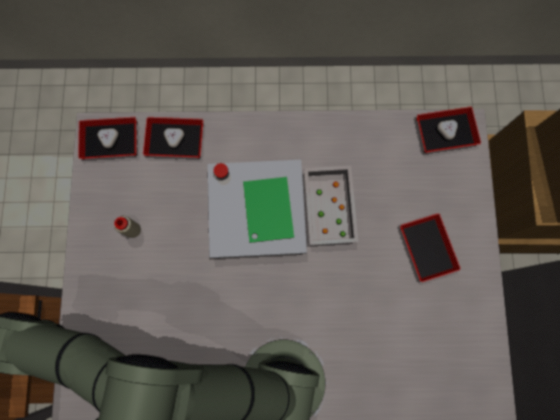

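View pics/scene0.png

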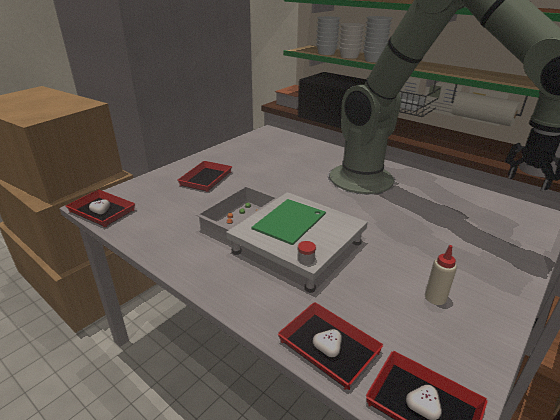

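The top view shows the stand with corners near (208,163), (302,160), (306,255) and (210,258). The board spans (243,180) to (294,239), with its hole at (254,237). The tin is at (221,171), the pan is to the right at 306–356, the bottle at (125,225) and the tray at (430,247). World -y is image right.

```bash
cat > h.py <<'E'
import numpy as np, cv2, pickle
def unproj(d,uv,z,T=None):
    K=d['intrinsics']; M=np.linalg.inv(d['camera_from_world']) if T is None else T
    uv=np.atleast_2d(uv).astype(float)
    r=np.c_[(uv[:,0]-K[0,2])/K[0,0],-(uv[:,1]-K[1,2])/K[1,1],-np.ones(len(uv))]@M[:3,:3].T
    c=M[:3,3]; return c+r*((z-c[2])/r[:,2])[:,None]
def proj(d,P,T=None):
    K=d['intrinsics']; M=d['camera_from_world'] if T is None else np.linalg.inv(T)
    p=np.atleast_2d(P)@M[:3,:3].T+M[:3,3]
    return np.c_[K[0,0]*p[:,0]/-p[:,2]+K[0,2],-K[1,1]*p[:,1]/-p[:,2]+K[1,2]]
def green(img):
    h=cv2.cvtColor(img,cv2.COLOR_RGB2HSV)
    m=cv2.inRange(h,(50,120,50),(85,255,255))
    n,l,s,c=cv2.connectedComponentsWithStats(m); i=1+np.argmax(s[1:,4]); return (l==i).astype(np.uint8)
def rect(d,m,z,T=None):
    c=max(cv2.findContours(m,cv2.RETR_EXTERNAL,cv2.CHAIN_APPROX_NONE)[0],key=cv2.contourArea)[:,0]
    p=unproj(d,c,z,T)[:,:2].astype(np.float32)
    (cx,cy),(w,h),a=cv2.minAreaRect(p)
    if w<h: w,h,a=h,w,a+90
    return (cx,cy),(w,h),(a+90)%180-90
E
python3 - <<'E'
from h import *
d=pickle.load(open('top.pkl','rb')); img=d['color']
print('board',rect(d,green(img),88))
h=cv2.cvtColor(img,cv2.COLOR_RGB2HSV)
m=cv2.inRange(h,(0,100,60),(8,255,255))|cv2.inRange(h,(172,100,60),(180,255,255)); m[:,:205]=0;m[:,240:]=0;m[:150]=0;m[195:]=0
ys,xs=np.nonzero(m); print('tin',len(xs),xs.mean(),ys.mean(),unproj(d,[xs.mean(),ys.mean()],128))
print('corners', unproj(d,[[208,163],[302,160],[305.5,255],[210,257]],80).round(1))
print('bottle', unproj(d,[122,222],170).round(), 'pan',unproj(d,[[306,168],[352,166],[356,243],[308,245]],65).round())
c=cv2.resize(img[145:275,195:365],None,fx=4.5,fy=4.5,interpolation=cv2.INTER_CUBIC); cv2.imwrite('pics/crop1.png',c[...,::-1])
E
```

```text
board ((562.1636352539062, 44.012298583984375), (204.4592742919922, 143.44789123535156), 5.873915195465088)
tin 175 220.4857142857143 170.28571428571428 [[685.51979749 198.99041633 128.        ]]
corners [[726.1 248.   80. ]
 [733.8 -73.3  80. ]
 [407.9 -78.8  80. ]
 [404.3 234.6  80. ]]
bottle [[507. 501. 170.]] pan [[ 710.  -87.   65.]
 [ 715. -246.   65.]
 [ 448. -249.   65.]
 [ 443.  -89.   65.]]
```

View pics/crop1.png

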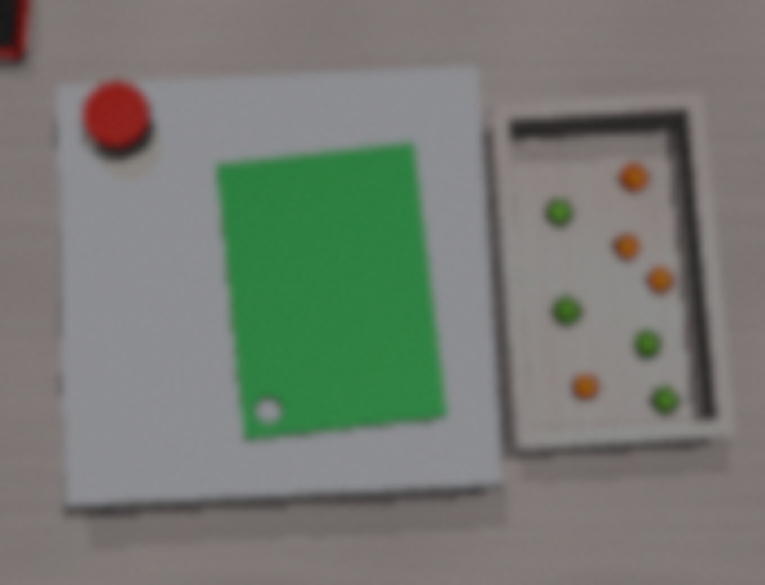

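The crop confirms the board is whole on the stand and about 3–4° crooked to it. The hole is at the lower left, the tin at the upper left, and the pan is 6–8 px from the stand. Next I move above the board with the gripper turned so its closing line runs along the stand's x.

```bash
cat > plan.py <<'E'
import numpy as np,sys
from rig import observe
def plan(target,yaw,step=0.95,pre=None):
    s=observe(); p=np.array(s['ee_pos']); y=s['orientation'][2]; target=np.array(target,float)
    dy=(yaw-y+np.pi)%(2*np.pi)-np.pi
    n=1
    while True:
        rows=[];q=p.copy()
        yy=y
        for i in range(n):
            d=(target-q)/(n-i); 
            tx=np.array([np.cos(yy),np.sin(yy),0]);ty=np.array([np.sin(yy),-np.cos(yy),0])
            r=np.round([d@tx/20,d@ty/20,-d[2]/20,-(dy/n)/.12],2); rows.append(r)
            q=q+20*(r[0]*tx+r[1]*ty-r[2]*np.array([0,0,1])); yy-=r[3]*.12
        if np.abs(rows).max()<=step and n%5==0: break
        n+=1
    for i in range(0,n,5): print([[float(v)+0 for v in r] for r in rows[i:i+5]])
    print('end',q.round(1),round(yy,4))
if __name__=='__main__':
    a=list(map(float,sys.argv[1:])); plan(a[:3],a[3])
E
python3 plan.py 555 150 330 1.571
python3 - <<'E'
from h import *
d=pickle.load(open('top.pkl','rb'))
print('corners', unproj(d,[[207.9,164.1],[301.2,160.1],[306.1,253.2],[209.9,257.2]],80).round(1))
E
```

```text
[[-0.71, -0.48, -0.14, 0.31], [-0.73, -0.45, -0.14, 0.31], [-0.74, -0.42, -0.14, 0.31], [-0.76, -0.4, -0.14, 0.31], [-0.77, -0.37, -0.14, 0.31]]
[[-0.79, -0.34, -0.14, 0.31], [-0.8, -0.31, -0.14, 0.31], [-0.81, -0.28, -0.14, 0.31], [-0.82, -0.25, -0.14, 0.31], [-0.83, -0.22, -0.14, 0.31]]
[[-0.83, -0.19, -0.14, 0.31], [-0.84, -0.16, -0.14, 0.31], [-0.85, -0.12, -0.14, 0.31], [-0.85, -0.09, -0.14, 0.31], [-0.85, -0.06, -0.14, 0.31]]
[[-0.85, -0.03, -0.14, 0.31], [-0.85, 0.0, -0.14, 0.31], [-0.85, 0.03, -0.14, 0.31], [-0.85, 0.07, -0.14, 0.31], [-0.85, 0.1, -0.14, 0.31]]
[[-0.85, 0.13, -0.14, 0.31], [-0.84, 0.16, -0.14, 0.31], [-0.83, 0.19, -0.14, 0.31], [-0.83, 0.22, -0.15, 0.31], [-0.82, 0.25, -0.14, 0.31]]
[[-0.81, 0.28, -0.15, 0.31], [-0.8, 0.31, -0.14, 0.31], [-0.78, 0.34, -0.15, 0.31], [-0.77, 0.37, -0.14, 0.31], [-0.76, 0.4, -0.15, 0.31]]
[[-0.74, 0.43, -0.14, 0.31], [-0.72, 0.45, -0.15, 0.31], [-0.71, 0.48, -0.14, 0.31], [-0.69, 0.51, -0.15, 0.31], [-0.66, 0.53, -0.14, 0.31]]
end [554.9 150.1 330. ] 1.5748
corners [[722.1 248.3  80. ]
 [733.4 -70.5  80. ]
 [413.8 -80.9  80. ]
 [403.7 234.9  80. ]]
```

>>> arm_command(commands=[[-0.7,-0.5,-0.15,0.3],[-0.75,-0.45,-0.15,0.3],[-0.75,-0.4,-0.15,0.3],[-0.75,-0.4,-0.15,0.3],[-0.75,-0.35,-0.15,0.3]])

```text
time: 0.6
ee_pos: [221.0, 537.7, 246.7]
orientation: [3.141, 0.0, 2.693]
ft_force: [-0.1, 0.3, -0.8]
width: 85.6
grasp_force: 0.0
```

>>> arm_command(commands=[[-0.8,-0.35,-0.15,0.3],[-0.8,-0.3,-0.15,0.3],[-0.8,-0.3,-0.15,0.3],[-0.8,-0.25,-0.15,0.3],[-0.85,-0.2,-0.15,0.3]])

```text
time: 1.1
ee_pos: [277.2, 473.5, 261.6]
orientation: [3.142, -0.0, 2.514]
ft_force: [1.3, 0.6, -0.6]
width: 85.7
grasp_force: 0.0
```

>>> arm_command(commands=[[-0.85,-0.2,-0.15,0.3],[-0.85,-0.15,-0.15,0.3],[-0.85,-0.1,-0.15,0.3],[-0.85,-0.1,-0.15,0.3],[-0.85,-0.05,-0.15,0.3]])

```text
time: 1.6
ee_pos: [334.9, 409.6, 276.5]
orientation: [-3.142, 0.0, 2.334]
ft_force: [-0.1, 0.4, 0.0]
width: 85.0
grasp_force: 0.0
```

>>> arm_command(commands=[[-0.85,-0.05,-0.15,0.3],[-0.85,0,-0.15,0.3],[-0.85,0.05,-0.15,0.3],[-0.85,0.05,-0.15,0.3],[-0.85,0.1,-0.15,0.3]])

```text
time: 2.1
ee_pos: [391.6, 346.1, 291.5]
orientation: [-3.142, 0.0, 2.154]
ft_force: [0.0, -0.2, 0.9]
width: 85.6
grasp_force: 0.0
```

>>> arm_command(commands=[[-0.85,0.15,-0.15,0.3],[-0.85,0.15,-0.15,0.3],[-0.85,0.2,-0.15,0.3],[-0.85,0.2,-0.15,0.3],[-0.8,0.25,-0.15,0.3]])

```text
time: 2.6
ee_pos: [449.6, 282.2, 306.5]
orientation: [-3.142, 0.0, 1.974]
ft_force: [0.0, 0.7, -0.7]
width: 85.6
grasp_force: 0.0
```

```bash
python3 plan.py 555 150 330 1.59
```

```text
[[-0.81, 0.23, -0.12, 0.32], [-0.81, 0.26, -0.12, 0.32], [-0.79, 0.29, -0.12, 0.32], [-0.78, 0.32, -0.12, 0.32], [-0.77, 0.35, -0.12, 0.32]]
[[-0.76, 0.37, -0.11, 0.32], [-0.74, 0.4, -0.12, 0.32], [-0.73, 0.43, -0.11, 0.32], [-0.71, 0.46, -0.12, 0.32], [-0.69, 0.49, -0.11, 0.32]]
end [554.9 150.  329.9] 1.5896
```

>>> arm_command(commands=[[-0.8,0.25,-0.1,0.3],[-0.8,0.25,-0.1,0.3],[-0.8,0.3,-0.1,0.3],[-0.8,0.3,-0.1,0.3],[-0.75,0.35,-0.1,0.35]])

```text
time: 3.1
ee_pos: [502.9, 217.0, 316.5]
orientation: [-3.142, 0.0, 1.788]
ft_force: [-1.0, 0.4, 0.2]
width: 85.2
grasp_force: 0.0
```

>>> arm_command(commands=[[-0.75,0.35,-0.1,0.35],[-0.75,0.4,-0.1,0.35],[-0.7,0.45,-0.1,0.3],[-0.7,0.45,-0.1,0.3],[-0.7,0.5,-0.1,0.3]])

```text
time: 3.6
ee_pos: [555.5, 151.6, 326.5]
orientation: [-3.142, 0.0, 1.596]
ft_force: [-0.1, -0.3, 0.3]
width: 85.4
grasp_force: 0.0
```

```bash
python3 - <<'E'
from rig import observe, snapshot
from h import *
s=observe(); print(s['ee_pos'],s['orientation'],s['joints'])
d=snapshot('wrist'); d['ee']=s['ee_pos']; d['rpy']=s['orientation']; pickle.dump(d,open('w1.pkl','wb')); print(d['intrinsics'],d['mount'])
cv2.imwrite('pics/w1.png',d['color'][...,::-1])
E
```

```text
[555.53209688 151.61755493 326.45283944] [-3.14155730e+00  2.13772213e-05  1.59588346e+00] [-0.67996752  0.38026803  0.43166028  1.62735266 -0.16936481  1.17121087
 -0.18426758]
[[361.99761469   0.         281.12700354]
 [  0.         361.99761469 203.18896513]
 [  0.           0.           1.        ]] [[ 1.22741432e-04  9.53207960e-01  3.02315349e-01  7.68825413e+01]
 [ 9.99999825e-01 -2.91784144e-04  5.13998240e-04  3.34194460e-01]
 [ 5.78158039e-04  3.02315233e-01 -9.53207829e-01 -1.42890149e+02]
 [ 0.00000000e+00  0.00000000e+00  0.00000000e+00  1.00000000e+00]]
```

View pics/w1.png

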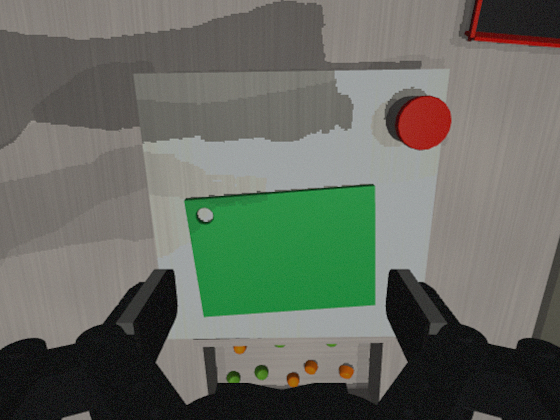

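The wrist view shows the stand with corners at (136,72) and (449,69) and its pan-side edge near row 337. The board's corners are about (186,199), (374,185), (375,304) and (205,316). The tin is at (424,122).

```bash
cat >> h.py <<'E'
from scipy.spatial.transform import Rotation
def wristT(d):
    T=np.eye(4);T[:3,:3]=Rotation.from_euler('xyz',d['rpy']).as_matrix();T[:3,3]=d['ee']; return T@d['mount']
def edge(d,a,b,z,T=None,w=6):
    g=cv2.GaussianBlur(d['color'],(0,0),1).astype(np.float32)
    a,b=np.float32(a),np.float32(b); t=(b-a)/np.linalg.norm(b-a); n=np.array([-t[1],t[0]])
    o=np.arange(-w,w+.01,.25); pts=[]
    for f in np.linspace(.03,.97,60):
        q=a+f*(b-a)+o[:,None]*n
        v=cv2.remap(g,q[None,:,0].astype(np.float32),q[None,:,1].astype(np.float32),cv2.INTER_LINEAR)[0]
        pts.append(q[np.argmax(np.abs(np.gradient(v,axis=0)).sum(1))])
    P=unproj(d,np.array(pts),z,T)[:,:2].astype(np.float32)
    vx,vy,x,y=cv2.fitLine(P,cv2.DIST_HUBER,0,.5,.01,.01).ravel()
    r=(P-[x,y])@[-vy,vx]
    return np.array([x,y]),np.array([vx,vy]),float(np.median(abs(r)))
def meet(e,f): 
    k=np.linalg.solve(np.c_[e[1],-f[1]],f[0]-e[0]); return e[0]+k[0]*e[1]
E
python3 - <<'E'
from h import *
d=pickle.load(open('w1.pkl','rb')); T=wristT(d)
S={k:edge(d,a,b,80,T) for k,a,b in [('back',(140,72),(380,70)),('left',(137,76),(168,335)),('right',(448,75),(432,270)),('front',(176,338),(388,337))]}
B={k:edge(d,a,b,z,T) for k,a,b,z in [('back',(188,199),(373,185),88),('left',(186,200),(205,315),88),('right',(374,187),(375,303),88),('front',(206,316),(374,304),88)]}
for n,E in (('S',S),('B',B)):
    for k,e in E.items():
        v=e[1] if k in('back','front') else e[1][::-1]*[1,-1]
        v=v*np.sign(v[0]); print(n,k,e[0].round(1),'yaw',round(float(np.arctan2(v[1],v[0])),4),round(e[2],2))
    c=[meet(E[a],E[b]) for a,b in (('back','left'),('back','right'),('front','right'),('front','left'))]
    print(np.round(c,1).tolist(),[round(float(np.linalg.norm(c[i]-c[i-3])),1) for i in range(4)],np.mean(c,0).round(1))
E
```

```text
S back [577.4 246.4] yaw 0.04 0.29
S left [408.3 107. ] yaw 0.0395 0.33
S right [727.8 130.5] yaw 0.0386 0.32
S front [559.4 -74.4] yaw 0.0346 0.34
[[403.0, 239.39999389648438], [723.0999755859375, 252.3000030517578], [735.5, -68.30000305175781], [415.6000061035156, -79.4000015258789]] [320.3, 320.8, 320.1, 319.0] [569.3  86. ]
B back [556.1 122.6] yaw 0.1058 0.33
B left [455.8  46.9] yaw 0.106 0.22
B right [665.8  54.8] yaw 0.1035 0.07
B front [568.6 -29.8] yaw 0.1071 0.37
[[448.8999938964844, 111.19999694824219], [657.5999755859375, 133.39999389648438], [673.4000244140625, -18.5], [465.1000061035156, -40.900001525878906]] [209.9, 152.7, 209.5, 153.0] [561.3  46.3]
```

Both fits match the given sizes. The stand's yaw is 0.039 with its centre at (569.3, 86.0). The board's yaw is 0.106 with its centre at (561.3, 46.3). Next I descend behind the board's far edge.

```bash
python3 plan.py 557.3 151 98 1.610
```

```text
[[0.01, 0.0, 0.76, -0.01], [0.01, 0.0, 0.76, -0.01], [0.01, 0.0, 0.76, -0.01], [0.01, 0.0, 0.76, -0.01], [0.01, 0.0, 0.76, -0.01]]
[[0.0, 0.0, 0.76, -0.01], [0.01, 0.0, 0.76, -0.01], [0.0, 0.0, 0.76, -0.01], [0.01, 0.0, 0.77, -0.01], [0.0, 0.0, 0.76, -0.01]]
[[0.01, 0.0, 0.77, -0.01], [0.0, 0.0, 0.76, -0.01], [0.01, 0.01, 0.77, -0.01], [0.0, 0.0, 0.76, -0.01], [0.01, 0.01, 0.77, -0.01]]
end [557.3 151.1  98. ] 1.609
```

>>> arm_command(commands=[[0,0,0.8,-0.12],[0,0,0.8,0],[0,0,0.8,0],[0,0,0.8,0],[0,0,0.8,0]])

```text
time: 4.15
ee_pos: [555.1, 152.2, 245.7]
orientation: [-3.142, 0.0, 1.612]
ft_force: [0.4, 1.0, -0.4]
width: 85.5
grasp_force: 0.0
```

>>> arm_command(commands=[[0,0,0.8,0],[0,0,0.8,0],[0,0,0.8,0],[0,0,0.8,0],[0,0,0.8,0]])

```text
time: 4.65
ee_pos: [555.1, 152.2, 165.6]
orientation: [3.142, 0.0, 1.612]
ft_force: [-0.7, -0.6, -0.3]
width: 85.4
grasp_force: 0.0
```

>>> arm_command(commands=[[0,0,0.8,0],[0,0,0.8,0],[0,0,0.7,0],[0,0,0.6,0],[0,0,0.4,0]])

```text
time: 5.15
ee_pos: [554.7, 152.4, 99.3]
orientation: [-3.141, 0.0, 1.613]
ft_force: [-0.8, -0.1, -0.2]
width: 85.3
grasp_force: 0.0
```

```bash
python3 - <<'E'
from rig import observe, snapshot
from h import *
s=observe(); print(s['ee_pos'],s['orientation'],s['ft_force'])
d=snapshot('wrist'); d['ee']=s['ee_pos']; d['rpy']=s['orientation']; pickle.dump(d,open('w2.pkl','wb'))
cv2.imwrite('pics/w2.png',d['color'][...,::-1])
E
```

```text
[554.67599976 152.43872571  99.31524064] [-3.14103308e+00  2.63156844e-04  1.61267682e+00] [-0.7767258  -0.07628136 -0.21536624]
```

View pics/w2.png

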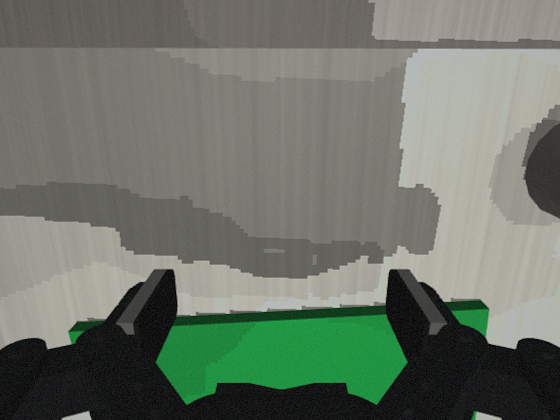

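The fingers are above the stand behind the board's rear edge (rows 305–325), and their tip outlines run from (172,270) to (120,325). I check the predicted tip pixels to find the true tip height.

```bash
python3 - <<'E'
from h import *
d=pickle.load(open('w2.pkl','rb'))
for tz in (0,-13):
    print(tz,proj(d,[[x,y,tz] for y in (-42.5,-57,42.5) for x in (11,-11)],d['mount']).round(0).tolist())
T=wristT(d); e=edge(d,(180,319),(385,306),88,T); print(e, np.linalg.inv(T@np.linalg.inv(d['mount']))@np.r_[e[0],88,1])
E
```

```text
0 [[182.0, 249.0], [186.0, 293.0], [148.0, 249.0], [154.0, 293.0], [379.0, 249.0], [375.0, 293.0]]
-13 [[173.0, 262.0], [178.0, 310.0], [137.0, 262.0], [143.0, 310.0], [388.0, 262.0], [383.0, 310.0]]
(array([562.0728  , 125.773224], dtype=float32), array([0.9951619 , 0.09824888], dtype=float32), 0.22821417450904846) [-26.94883301   6.28022602  11.31882034   1.        ]
```

>>> arm_command(commands=[[0,0,0.3,0],[0,0,0.3,0],[0,0,0.2,0],[0,0,0.2,0],[0,0,0.2,0]])

```text
time: 5.7
ee_pos: [554.8, 152.7, 76.1]
orientation: [3.141, -0.0, 1.613]
ft_force: [0.7, -0.2, 0.3]
width: 85.7
grasp_force: 0.0
```

>>> arm_command(commands=[[0,0,0.1,0],[0,0,0.05,0],[0,0,0.05,0],[0,0,0,0],[0,0,0,0]])

```text
time: 6.2
ee_pos: [554.7, 152.7, 72.4]
orientation: [3.141, -0.0, 1.613]
ft_force: [0.7, 0.1, -0.6]
width: 85.4
grasp_force: 0.0
```

>>> arm_command(commands=[[0,0,0.05,0],[0,0,0.05,0],[0,0,0.05,0],[0,0,0,0],[0,0,0,0]])

```text
time: 6.7
ee_pos: [554.7, 152.7, 69.3]
orientation: [-3.141, 0.0, 1.613]
ft_force: [0.8, -0.2, -0.1]
width: 85.6
grasp_force: 0.0
```

>>> arm_command(commands=[[0,0,0.05,0],[0,0,0,0],[0,0,0,0],[0,0,0,0],[0,0,0,0]])

```text
time: 7.2
ee_pos: [554.7, 152.7, 68.3]
orientation: [3.142, -0.0, 1.613]
ft_force: [-0.0, -0.1, 0.3]
width: 85.5
grasp_force: 0.0
```

>>> arm_command(commands=[[0,0,0.05,0],[0,0,0,0],[0,0,0,0],[0,0,0,0],[0,0,0,0]])

```text
time: 7.7
ee_pos: [554.7, 152.7, 67.3]
orientation: [-3.142, 0.0, 1.613]
ft_force: [-0.4, 0.0, -0.3]
width: 85.5
grasp_force: 0.0
```

>>> arm_command(commands=[[0,0,0.05,0],[0,0,0,0],[0,0,0,0],[0,0,0,0],[0,0,0,0]])

```text
time: 8.2
ee_pos: [554.8, 152.7, 66.9]
orientation: [3.141, -0.0, 1.613]
ft_force: [-4.1, -0.6, 12.4]
width: 85.5
grasp_force: 6.5
```

The tips touch the stand at TCP z ≈ 67, so they sit 13 mm behind the TCP. I raise 3 mm and start the push.

>>> arm_command(commands=[[0,0,-0.16,0.03],[-0.2,0,0,0],[-0.2,0,0,0],[-0.2,0,0,0],[-0.1,0,0,0]])

```text
time: 8.7
ee_pos: [555.2, 137.9, 69.4]
orientation: [-3.141, 0.0, 1.609]
ft_force: [0.3, 0.1, -0.5]
width: 85.6
grasp_force: 0.0
```

>>> arm_command(commands=[[-0.1,0,0,0],[-0.1,0,0,0],[-0.1,0,0,0],[-0.1,0,0,0],[-0.1,0,0,0]])

```text
time: 9.2
ee_pos: [555.6, 128.7, 69.5]
orientation: [3.142, -0.0, 1.61]
ft_force: [0.6, 0.8, -0.3]
width: 85.3
grasp_force: 0.5
```

>>> arm_command(commands=[[-0.15,0,0,0],[-0.2,0,0,0],[-0.2,0,0,0],[-0.2,0,0,0],[-0.2,0,0,0]])

```text
time: 9.7
ee_pos: [556.4, 109.3, 69.5]
orientation: [-3.142, -0.0, 1.609]
ft_force: [-0.4, 0.9, -1.0]
width: 85.6
grasp_force: 0.6
```

>>> arm_command(commands=[[-0.2,0,0,0],[-0.2,0,0,0],[-0.2,0,0,0],[-0.2,0,0,0],[-0.2,0,0,0]])

```text
time: 10.2
ee_pos: [557.1, 89.4, 69.5]
orientation: [-3.142, 0.0, 1.61]
ft_force: [-0.3, 1.0, -0.8]
width: 85.1
grasp_force: 0.6
```

>>> arm_command(commands=[[-0.2,0,0,0],[-0.2,0,0,0],[-0.2,0,0,0],[-0.15,0,0,0],[-0.1,0,0,0]])

```text
time: 10.7
ee_pos: [557.8, 72.4, 69.5]
orientation: [-3.142, 0.0, 1.609]
ft_force: [-1.2, 0.6, -0.4]
width: 85.2
grasp_force: 0.5
```

>>> arm_command(commands=[[-0.1,0,0,0],[-0.1,0,0,0],[-0.05,0,0,0],[0,0,0,0],[0,0,0,0]])

```text
time: 11.2
ee_pos: [558.0, 67.7, 69.5]
orientation: [-3.142, 0.0, 1.609]
ft_force: [-0.2, -0.1, -0.4]
width: 85.5
grasp_force: 0.0
```

```bash
python3 - <<'E'
from rig import observe, snapshot
from h import *
s=observe(); print(s['ee_pos'],s['orientation'],s['ft_force'])
d=snapshot('wrist'); d['ee']=s['ee_pos']; d['rpy']=s['orientation']; pickle.dump(d,open('w3.pkl','wb'))
t=snapshot('top'); pickle.dump(t,open('t3.pkl','wb'))
print(rect(t,green(t['color']),88))
a=cv2.resize(t['color'][145:275,195:365],None,fx=3.3,fy=3.23,interpolation=cv2.INTER_CUBIC)
cv2.imwrite('pics/w3.png',np.vstack([cv2.resize(d['color'][150:],(561,270)),a])[...,::-1][:600])
E
```

```text
[557.99268835  67.66586062  69.51367674] [-3.14158385e+00  1.01094952e-04  1.60948691e+00] [-0.21864279 -0.06490034 -0.38892217]
((559.9638671875, -20.74652099609375), (205.14752197265625, 142.52867126464844), 1.8622779846191406)
```

View pics/w3.png

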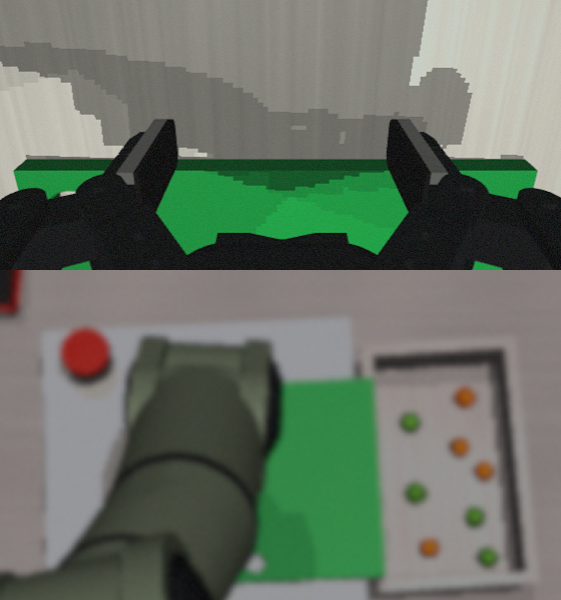

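The board is square to the fingers (rear edge at row ~320 of the full wrist image). The top view shows it already overhanging beyond the stand edge, above the pan. Now I measure the remainder.

```bash
cat > m.py <<'E'
from h import *
C=np.array([569.3,86.0]);th=.0385;ux=np.array([np.cos(th),np.sin(th)]);uy=np.array([-np.sin(th),np.cos(th)])
def rep(n,e): v=e[1]*np.sign(e[1]@ux); print(n,'sx,sy',round(float((e[0]-C)@ux),1),round(float((e[0]-C)@uy),1),'yaw rel',round(float(np.arctan2(v@uy,v@ux)),4),round(e[2],2))
E
python3 - <<'E'
from m import *
d=pickle.load(open('w3.pkl','rb'));T=wristT(d)
rep('back top',edge(d,(185,320),(380,320),88,T,4)); rep('back bottom',edge(d,(185,309),(380,309),80,T,4))
print('tcp sy',(d['ee'][:2]-C)@uy)
t0=pickle.load(open('top.pkl','rb'));t=pickle.load(open('t3.pkl','rb'))
P=lambda x,y:(195+x/3.3,145+(y-270)/3.23)
rep('front now(top)',edge(t,P(374,385),P(384,570),88,None,3))
a,b=proj(t0,[np.r_[C-160*uy-140*ux,80],np.r_[C-160*uy+140*ux,80]]); rep('stand front(top)',edge(t0,a,b,80,None,4))
q=(413/4.5+195,144/4.5+145);r=(444/4.5+195,415/4.5+145); rep('front before(top)',edge(t0,q,r,88,None,3))
E
```

```text
back top sx,sy -8.8 -29.8 yaw rel 0.0007 0.0
back bottom sx,sy -0.9 -29.6 yaw rel 0.0007 0.0
tcp sy -17.88532921272426
front now(top) sx,sy -11.3 -180.9 yaw rel -0.0021 0.9
stand front(top) sx,sy 0.3 -161.0 yaw rel 0.0031 0.69
front before(top) sx,sy -5.5 -116.2 yaw rel 0.0696 0.67
```

>>> arm_command(commands=[[-0.1,0,0,0],[-0.15,0,0,0],[-0.15,0,0,0],[-0.15,0,0,0],[-0.15,0,0,0]])

```text
time: 11.8
ee_pos: [558.5, 53.4, 69.5]
orientation: [-3.142, 0.0, 1.609]
ft_force: [-0.7, 0.1, -0.1]
width: 85.4
grasp_force: 0.6
```

>>> arm_command(commands=[[-0.1,0,0,0],[-0.1,0,0,0],[-0.05,0,0,0],[-0.05,0,0,0],[0,0,0,0]])

```text
time: 12.3
ee_pos: [558.8, 47.6, 69.5]
orientation: [-3.142, 0.0, 1.609]
ft_force: [0.2, 0.2, 0.1]
width: 85.6
grasp_force: 0.0
```

```bash
python3 - <<'E'
from rig import observe, snapshot
from m import *
s=observe(); d=snapshot('wrist'); d['ee']=s['ee_pos']; d['rpy']=s['orientation'];T=wristT(d); t=snapshot('top')
print(s['ee_pos'],s['ft_force'],'tcp sy',(d['ee'][:2]-C)@uy)
rep('back top',edge(d,(185,320),(380,320),88,T,4)); rep('back bottom',edge(d,(185,309),(380,309),80,T,4))
a,b=proj(t,[np.r_[C-200*uy-90*ux,88],np.r_[C-200*uy+70*ux,88]]); rep('front(top)',edge(t,a,b,88,None,4))
E
```

```text
[558.75752132  47.61800556  69.50505694] [0.169228   0.16569795 0.07457996] tcp sy -37.94776693479708
back top sx,sy -19.2 -49.5 yaw rel 0.0005 0.15
back bottom sx,sy -5.5 -49.6 yaw rel 0.0007 0.0
front(top) sx,sy -5.5 -199.8 yaw rel 0.0149 0.76
```

>>> arm_command(commands=[[-0.03,0,0,0],[0,0,0,0],[0.2,0,0,0],[0.5,0,0,0],[0.5,0,0,0]])

```text
time: 12.9
ee_pos: [557.8, 72.2, 69.5]
orientation: [-3.142, -0.0, 1.61]
ft_force: [-0.0, 0.6, 0.2]
width: 85.0
grasp_force: 0.0
```

>>> arm_command(commands=[[0,0,-0.5,0],[0,0,-0.9,0],[0,0,-0.9,0],[0,0,-0.9,0],[0,0,-0.9,0]])

```text
time: 13.4
ee_pos: [557.8, 71.2, 153.0]
orientation: [3.141, 0.0, 1.61]
ft_force: [-1.1, 0.7, 0.5]
width: 85.5
grasp_force: 0.0
```

>>> arm_command(commands=[[0,0,-0.9,0],[0,0,-0.9,0],[0,0,-0.9,0],[0,0,-0.9,0],[0,0,-0.9,0]])

```text
time: 13.9
ee_pos: [557.7, 71.1, 243.0]
orientation: [3.141, 0.0, 1.61]
ft_force: [-0.6, 0.3, -0.1]
width: 85.2
grasp_force: 0.0
```

>>> arm_command(commands=[[0,0,-0.9,0],[0,0,-0.9,0],[0,0,-0.9,0],[0,0,-0.3,0],[0,0,0,0]])

```text
time: 14.4
ee_pos: [558.0, 71.2, 302.3]
orientation: [3.14, -0.0, 1.61]
ft_force: [0.2, 0.6, -0.8]
width: 85.2
grasp_force: 0.0
```

```bash
python3 - <<'E'
from rig import observe, snapshot
from m import *
s=observe(); d=snapshot('wrist'); d['ee']=s['ee_pos']; d['rpy']=s['orientation']; pickle.dump(d,open('w4.pkl','wb'));T=wristT(d)
print(s['time'],s['ee_pos'])
f=lambda x,y,z:np.r_[C+x*ux+y*uy,z]
def E(n,a,b,w=5):
    p,q=proj(d,[a,b],T); print(p.round(),q.round()); rep(n,edge(d,p,q,a[2],T,w))
E('back',f(-100,-50,88),f(80,-50,88)); E('front',f(-100,-200,88),f(80,-200,88))
E('stand back',f(-140,160,80),f(60,160,80)); 
E('standfrontL',f(-156,-160,80),f(-120,-160,80),4);E('standfrontR',f(105,-160,80),f(155,-160,80),4)
cv2.imwrite('pics/w4.png',d['color'][...,::-1])
E
```

```text
14.4 [557.98981354  71.20156086 302.31390055]
[195. 203.] [369. 203.]
back sx,sy -10.3 -46.5 yaw rel 0.0 0.0
[205. 326.] [360. 326.]
front sx,sy -17.5 -199.3 yaw rel 0.0 0.0
[135. -28.] [362. -28.]
stand back sx,sy -32.3 163.8 yaw rel 0.0 0.0
[155. 292.] [186. 292.]
standfrontL sx,sy -135.6 -160.4 yaw rel -0.0286 1.55
[383. 292.] [426. 292.]
standfrontR sx,sy 128.4 -158.2 yaw rel 0.0515 2.47
```

View pics/w4.png

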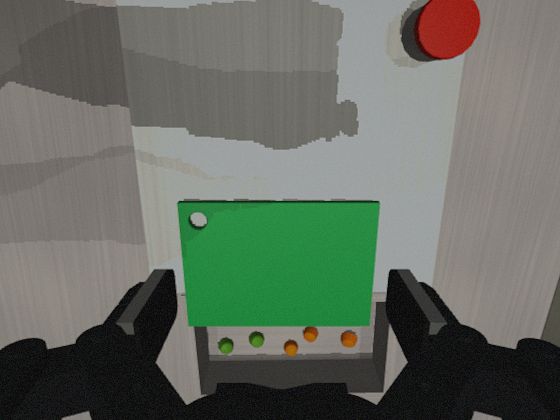

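The wrist view shows the board square to the stand. Its front edge is at row 326 and the stand edge at row ~293, which is an overhang of about 39–40 mm. The tin and pan are in place, and the gripper is clear.

```bash
python3 -c "
from rig import ctrl; print(ctrl.close_job())"
```

```text
the job is handed in; nothing more can be done
None
```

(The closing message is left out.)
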